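# Clear the sloping assembly stand and slide its jig plate home over the studs

### The arm

A 6-joint arm with a two-finger parallel gripper is mounted at the origin on a cart in front of the work surface, level with it; the furniture and walls round the work are solid. World frame = base frame: x ahead of the robot, y to its left, z up, the work surface at z = 0. Lengths are in mm, angles in rad, forces in N, time in s.
With the tool pointing down it reaches from about 300 to 775 mm from the base axis. Payload 14.6 kg.
Tool frame: the origin (TCP) lies on the mounting face of the last link; the fingertips stand 199 mm ahead of it and the grasp point (between the pads) lies 180 mm ahead of it; z points along the fingers, y is the line along which they close (so a half turn about z gives the same grasp; the last joint's range is limited). The gripper opens to 94 mm and grips with 3 to 60 N. Pads are 16 mm wide; open, the fingers measure 119 mm over their backs; the gripper's body (75 mm by 177 mm) begins 78 mm behind the grasp point.
Start: joints at [-1.378, 0.3, 1.521, -0, 1.321, -0.067], TCP at [141.282, -531.536, 404.646] pointing down, gripper open.
Joint ranges: [-3.03, 3.03], [-0.79, 2.21], [0.23, 2.52], [-1.04, 4.18], [0, 3.07], [-2.55, 2.55]. Speed limits (rad/s): [2.22, 2.22, 2.57, 3.14, 3.14, 3.14].

### API

Orientations are given as [roll, pitch, yaw] about the fixed x, y, z axes, in that order (R = Rz(yaw) Ry(pitch) Rx(roll)).
In Python, from cell import manip gives the robot as it stands. The module is installed in compiled form; this text tells all that it offers.
- The arm moves only by the shell command python3 -m creep 'ROWS' [FORCE]. ROWS is a JSON object of lists of equal length, an entry for each row: "slide": the shift along the world's x, y, z in cm, a list of three; "turn": the turn about the world's z in rad; "claw": the opening, from 0 (shut) to 1 (fully open). A call has 1 to 8 rows; each row shifts and turns the commanded pose from where the row before left it; what a row does not reach is not made up. A row lasts 1/8 s, in which the tool goes at most 62.5 mm and 10.7 degrees, less where a joint would pass 70% of its speed; a pose out of reach is approached as far as the arm can. A call with a gripper value outside its range is refused whole. The fingers move at their own pace and stop on an object; FORCE is the grip in N (left out, the last holds). Time passes only in rows, so rows that do not move let the fingers close. It gives the time, the measured TCP pose, the force, the opening and the grip force at its end, in the units of the state.
- manip.read_state(): the state, without advancing time (a new reading comes with each control period).
- manip.camera(name): name is "scene" or "top"; returns (picture, depth): 480x640x3 uint8, red, green, blue; 480x640 float32, mm along the optical axis (not along the pixel's ray), 0 where there is no reading.
- manip.calibration(name): a dict with "intrinsics" (3x3 intrinsics, pixels), "k1" (the pictures are not rectified: a ray, as slopes to the right and down, at radius r is drawn at 1 + k1 r^2 times it, then the intrinsics apply), "pose" (4x4, takes a point from camera to world coordinates). Camera axes: x right, y up, looking along -z (the intrinsics and any distortion apply to the point x, -y, -z); pixel columns grow to the right and rows downward; lengths in mm; the calibration is good to about 2 mm. A picture is of the moment at which its call begins. calibration takes no time and is no camera call.
- manip.sign_off(): hands the job in; it is judged then, once.
Trained networks look in the newest picture that a camera, given by its name, has taken for a name from the list of things; names that differ only in an ending like _2 or _b are one class to them, and where a whole thing is asked for, a point or a joint stands for the part that bears it (a point fixed in the world has none). Each returns a list of dicts, best first, with "score" (0 to 1); they miss things now and then, are a little off and sometimes report something else, mostly with a low value. They report only what shows in the picture. A call takes as long as a camera call. They do not tell look-alikes from the thing itself.
- manip.cut_out(query, camera): "mask" (480x640 bool, what is visible of it) and "position" ([column, row] in pixels, amid what is visible of it).
The state is a dict: "clock": time; "joints": joint angles; "qd": joint speeds; "effort": joint torques, N m; "eef_pos": TCP position; "eef_rot": TCP orientation; "wrist_force": force on the tool from outside, world axes, zero at the start; "moment": the same for the moment, N m; "finger_gap": finger opening in mm; "finger_force": force on a finger pad.
Only numpy, scipy, OpenCV 4.12 (cv2) and the standard library are available. Lean on these libraries where they do the work, as an engineer would, in place of code of your own. Each camera call takes 0.05 s, during which the arm holds its last target. There are 200 camera calls.

### The job

Take the loose battery cell off the foot of the sloping stand and lay it in the open grey tray. Then lay the wide plate, the one whose hole spacing matches the stand's two studs, on top of the studs below the hold-down bar and slide it gently up the slope, its upper edge passing under the bar, until its holes drop over both studs and it lies flat on the slope; let go of it there. Leave the shorter plate, the tray and stand, and everything else on the bench where they are.

Things in the scene. Friction and masses are not known exactly. Their poses are not given: they have to be found in the camera images.
- studs: Two fixed steel studs on the stand's deck, which slopes 28 deg. Origin: on the deck surface midway between them, 60 mm above the bench. x: up the slope, away from the robot; y: along the stud row; z: square out of the deck. Studs at y = -55 and +55 mm, x = 0, 10 mm thick, 9 mm high, the top 3 mm tapering to a 6 mm flat. Deck spans x -75 to 60, y -98 to 98 mm.
- bar_mid (a point): Hold-down bar of the stand, along the studs' y axis above the upper part of the deck, axes as the studs'. Point: middle of its lower front edge, at x = 30, z = 18 mm in the studs' frame. The bar is 16 mm deep (x 30 to 46) and 7 mm thick; its end posts leave y -86 to +86 mm free; an end stop stands behind it at x = 51 mm.
- ledge_mid (a point): Ledge along the foot of the deck, 5 mm high, 5 mm thick. Point: middle of its upper inner edge, at x = -70, z = 5 mm in the studs' frame, axes as the studs'. The whole stand (grey base, aluminium deck, 196 mm wide) is fixed.
- wide_plate_grip (a point): Wide aluminium plate, 80 (x) by 160 (y) by 5 mm, flat on the bench at first; 14 mm round holes at y = -55 and +55 mm, x = 0. Fits either way round. Black grip block in its middle, 50 (x) by 16 mm (y), top 39 mm above the underside: grasp across y. Point: in the block, central, 29 mm above the underside; z up. 0.2 to 0.4 kg. On the stud tops the point is 38 mm above the deck.
- short_plate_grip (a point): Shorter plate that does not fit and stays where it is: 80 (x) by 116 (y) by 5 mm, holes 74 mm apart, the same grip block; point 29 mm above its underside. Lies flat on the bench at the left; which of the two plates is nearer the stand changes.
- cell_mid (a point): Loose green battery cell, a cylinder 26 mm thick and 68 mm long, 0.09 kg, lying on the deck against the ledge, its length along the studs' y axis, blocking the plate. Point: its centre, about x = -60, z = 13 mm in the studs' frame at first. Its length lies 4 deg anticlockwise from this point's x axis, seen from z.
- tray: Open grey plastic tray, fixed on the bench at the right, 110 by 110 mm, 20 mm high, walls and floor 4 mm. Origin: centre of its underside; z up.
- flux_bottle: White dropper bottle with blue cap, bystander, 39 mm wide, 94 mm tall, standing between the plates and the stand. Origin: centre of its underside.
- nippers: Nippers with orange handles, bystander, 166 by 52 by 13 mm, lying in front of the stand. Origin: centre of its underside.
- spacer_block: White spacer block, bystander, 27 by 56 by 20 mm. Origin: centre of its underside.
- file_flat: Flat file with green handle, bystander, 218 by 19 by 12 mm, near the front edge at the left. Origin: centre of its underside.
- wipe_tin: Flat round tin, bystander, 67 mm across, 27 mm high. Origin: centre of its underside.
Not all that is in view belongs to the job. Leave any black look-alike of the part that bears cell_mid alone.

How it is judged (in metres and radians):
On the way, in this order (a step that is already met when the one before it is completed fails the run):
1. the battery cell lies in the tray (x of cell_mid in the frame of tray between -0.05 and 0.05 m and y of cell_mid in the frame of tray between -0.05 and 0.05 m and z of cell_mid in the frame of tray between 0 and 0.026 m and linear speed of cell below 0.05 m/s), for 0.2 s.
2. the wide plate rests on the studs, still short of its place (at least 8 mm down the slope) (x of wide_plate_grip in the frame of studs between -0.06 and -0.008 m and y of wide_plate_grip in the frame of studs between -0.025 and 0.025 m and z of wide_plate_grip in the frame of studs between 0.026 and 0.043 m and contact force between wide_plate and studs above 0.2 N), for 0.05 s.
At the end, for the whole second after the job is handed in: The cell rests inside the tray; the wide plate, released, rests on the deck with both studs in its holes: within 6 mm of the stud row's middle along and across the slope, its grip point 26 to 32 mm above the deck, flat within 3 degrees and square within 4.5 degrees (x of cell_mid in the frame of tray between -0.05 and 0.05 m and y of cell_mid in the frame of tray between -0.05 and 0.05 m and z of cell_mid in the frame of tray between 0 and 0.026 m and x of wide_plate_grip in the frame of studs between -0.006 and 0.006 m and y of wide_plate_grip in the frame of studs between -0.006 and 0.006 m and z of wide_plate_grip in the frame of studs between 0.026 and 0.032 m and angle between the z axis of wide_plate_grip and the z axis of studs, either way round below 0.05 rad and angle between the y axis of wide_plate_grip and the y axis of studs, either way round below 0.08 rad and linear speed of wide_plate below 0.02 m/s and linear speed of cell below 0.03 m/s); the robot touches nothing.
It fails at once if the plate is forced against the studs (over 45 N) (contact force between wide_plate and studs above 45 N).
It fails at once if the shorter plate is shifted more than 20 mm (distance of short_plate_grip from where it was at the start of the episode above 0.02 m).
It fails at once if another thing on the bench is shifted more than 30 mm (distance of any of flux_bottle, nippers, spacer_block, file_flat, wipe_tin from where it was at the start of the episode above 0.03 m).
It also fails if it takes over 61 s, if anything falls off the work surface, if the arm or the gripper's body presses on something with over 40 N, if the wrist force passes 120 N, or if a joint passes its speed limit or range.

## Working session

There is one attempt and no reset: what is moved stays moved. The work goes in short steps, Python scripts to look and compute and a shell command to move; the robot and the scene stay as the last step left them, time stands still between calls to the robot, and variables do not carry over. Pictures are saved under pics/ and viewed, at most 10 in all, crops included, and the job is handed in when it is done.

```bash
mkdir -p pics; ls
cat > h.py <<'E'
import numpy as np,cv2
from cell import manip
def world(cam,depth,mask):
    c=manip.calibration(cam);K=np.array(c["intrinsics"]);T=np.array(c["pose"])
    v,u=np.nonzero(mask&(depth>0));d=depth[v,u]
    xy=np.stack([(u-K[0,2])/K[0,0],(v-K[1,2])/K[1,1]],1);p=xy.copy()
    for _ in range(10):p=xy/(1+c["k1"]*(p**2).sum(1,keepdims=True))
    P=np.stack([p[:,0]*d,-p[:,1]*d,-d,np.ones_like(d)],1)
    return (P@T.T)[:,:3]
def proj(cam,P):
    c=manip.calibration(cam);K=np.array(c["intrinsics"]);T=np.linalg.inv(np.array(c["pose"]))
    q=np.c_[P,np.ones(len(P))]@T.T;x=q[:,0]/-q[:,2];y=q[:,1]/q[:,2]
    s=1+c["k1"]*(x*x+y*y);return np.stack([x*s*K[0,0]+K[0,2],y*s*K[1,1]+K[1,2]],1)
E
cat > a.py <<'E'
from h import *
for cam in("top","scene"):
    im,d=manip.camera(cam);cv2.imwrite(f"pics/{cam}0.png",im[:,:,::-1]);np.savez(f"{cam}0.npz",im=im,d=d)
    print(cam,np.round(manip.calibration(cam)["pose"],2).tolist(),manip.calibration(cam)["k1"])
    for q in("studs","wide_plate_grip","short_plate_grip","cell_mid","tray","flux_bottle","nippers","spacer_block","wipe_tin"):
        for r in manip.cut_out(q,cam)[:3]:
            if r["score"]<.2: continue
            P=world(cam,d,r["mask"])
            if len(P)<5: continue
            m=np.median(P,0);lo,hi=np.percentile(P,[3,97],0)
            print(q,round(r["score"],2),np.round(r["position"]),len(P),np.round(m),np.round(lo),np.round(hi))
E
python3 a.py
```

```text
pics
top [[-0.01, 1.0, -0.09, 353.36], [-1.0, -0.01, -0.0, -70.31], [-0.0, 0.09, 1.0, 1403.32], [0.0, 0.0, 0.0, 1.0]] -0.12647982267077226
studs 0.39 [390. 199.] 101 [ 552. -248.   63.] [ 528. -262.   54.] [ 566. -139.   70.]
wide_plate_grip 0.79 [239. 242.] 2108 [462. 113.   5.] [393.  59.  -0.] [535. 168.  39.]
short_plate_grip 0.81 [156. 226.] 1565 [508. 314.   5.] [456. 277.  -1.] [566. 353.  39.]
cell_mid 0.85 [297. 264.] 247 [412. -29.  25.] [384. -43.  18.] [439. -12.  30.]
cell_mid 0.64 [380. 231.] 318 [ 490. -222.   53.] [ 476. -252.   39.] [ 505. -191.   60.]
cell_mid 0.6 [284. 224.] 246 [503.  -5.  60.] [489. -21.  10.] [522.  13.  83.]
tray 0.66 [479. 228.] 2145 [ 504. -468.    4.] [ 450. -519.   -2.] [ 554. -413.   21.]
flux_bottle 0.71 [285. 223.] 246 [504.  -5.  60.] [489. -21.  17.] [523.  13.  83.]
nippers 0.96 [363. 282.] 664 [ 377. -189.   10.] [ 355. -257.   -2.] [ 402. -113.   16.]
nippers 0.25 [249. 180.] 259 [614.  87.  19.] [588.  75.   9.] [639. 100.  25.]
spacer_block 0.63 [247. 183.] 259 [611.  87.  19.] [587.  73.   7.] [637. 100.  25.]
wipe_tin 0.64 [431.
[... 544 characters left out ...]
.   57.]
cell_mid 0.72 [295. 295.] 385 [ 378. -184.    9.] [ 356. -262.   -1.] [ 399. -115.   13.]
cell_mid 0.54 [287. 268.] 153 [412. -40.  13.] [ 299. -295.    1.] [443. -24. 147.]
tray 0.59 [414. 349.] 2273 [ 507. -468.    6.] [ 450. -524.    1.] [ 559. -415.   20.]
flux_bottle 0.58 [315. 246.] 395 [502. -16.  38.] [488. -25.   0.] [524.  48.  77.]
nippers 0.66 [294. 298.] 354 [ 375. -200.    9.] [ 356. -263.    3.] [ 399. -121.   13.]
spacer_block 0.66 [333. 237.] 193 [609.  77.  15.] [585.  68.   1.] [641. 103.  21.]
spacer_block 0.2 [274. 219.] 360 [507. 300.   5.] [471. 273.   1.] [566. 349.  38.]
wipe_tin 0.7 [323. 330.] 688 [ 362. -369.   25.] [ 337. -386.    3.] [ 393. -331.   28.]
```

View pics/top0.png

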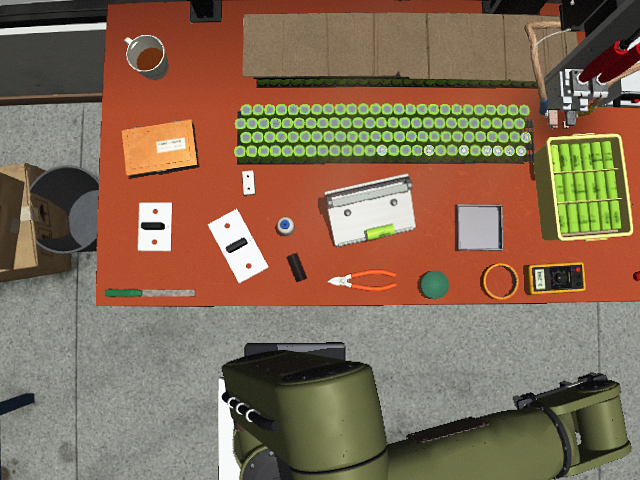

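View pics/scene0.png

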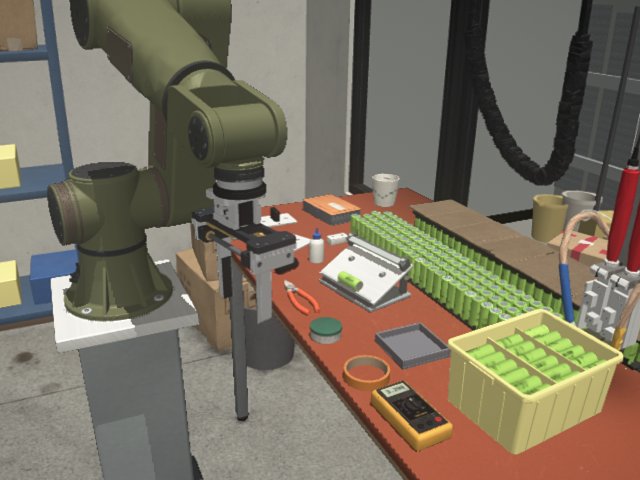

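```bash
cat > b.py <<'E'
from h import *
import json
for cam in("top","scene"):
    z=np.load(f"{cam}0.npz");im,d=z["im"],z["d"]
    P=world(cam,d,np.ones_like(d,bool))
    # deck plane fit: region
    s=(P[:,0]>490)&(P[:,0]<640)&(P[:,1]<-90)&(P[:,1]>-310)&(P[:,2]>15)&(P[:,2]<140)
    Q=P[s];print(cam,len(Q))
    best=0
    rng=np.random.default_rng(0)
    for _ in range(800):
        a=Q[rng.choice(len(Q),3,0)];n=np.cross(a[1]-a[0],a[2]-a[0]);n/=np.linalg.norm(n)+1e-9
        n*=np.sign(n[2]) or 1
        if abs(n[2]-np.cos(np.radians(28)))>.04:continue
        c=abs((Q-a[0])@n)<2
        if c.sum()>best:best=c.sum();I=c
    D=Q[I];c=D.mean(0);n=np.linalg.svd(D-c)[2][2];n*=np.sign(n[2])
    yaw=np.arctan2(-n[1],-n[0]);print("n",n,"slope",np.degrees(np.arccos(n[2])),"yaw",np.degrees(yaw))
    print("centroid",c, "z=60 along upslope:", )
    up=np.array([np.cos(yaw),np.sin(yaw)]);lat=np.array([-up[1],up[0]])
    L=D[:,:2]@lat;print("lat 0.5/99.5",np.percentile(L,[.5,2,98,99.5]))
    h=(60-(c[2]-(n[0]*(0)+0)/n[2]))
    xo=c[:2]@up+(60-c[2])/np.tan(np.arccos(n[2]))
    lm=np.percentile(L,[.5,99.5]).mean()
    print("stud origin est",up*xo+lat*lm)
    # plate blocks & rectangles
    for nm,(x0,x1,y0,y1) in dict(wide=(370,560,40,190),short=(430,600,250,380)).items():
        s=(P[:,0]>x0)&(P[:,0]<x1)&(P[:,1]>y0)&(P[:,1]<y1)
        R=P[s];B=R[(R[:,2]>33)&(R[:,2]<46)]
        if len(B)>10: print(nm,"block",cv2.minAreaRect(B[:,:2].astype(np.float32)),np.median(B,0),len(B))
    if cam=="top":
        for r in manip.cut_out("cell_mid",cam)[:0]:pass
E
python3 b.py
```

```text
top 4211
n [-0.4578733  -0.10579304  0.88270033] slope 28.030161345487695 yaw 13.010056916933094
centroid [ 539.4124529  -204.12146371   55.31789634] z=60 along upslope:
lat 0.5/99.5 [-412.9616424  -410.74340144 -223.93854614 -220.64484522]
stud origin est [ 547.19061394 -198.7195747 ]
wide block ((464.0644836425781, 113.69921875), (16.882644653320312, 49.47419357299805), 28.57115364074707) [464.25568238 112.95093436  38.52921378] 143
short block ((511.1605224609375, 315.3968811035156), (50.50756072998047, 14.271463394165039), 89.22184753417969) [511.14052981 314.61482975  38.46915258] 123
scene 3221
n [-0.4556833  -0.10305289  0.88415656] slope 27.852094160835247 yaw 12.743095983647674
centroid [ 544.37207917 -215.45558907   56.01443174] z=60 along upslope:
lat 0.5/99.5 [-415.28924901 -413.43184662 -225.38217437 -220.71273108]
stud origin est [ 549.03232567 -201.86771325]
short block ((511.2524108886719, 309.90972900390625), (52.141544342041016, 16.056076049804688), 86.4033203125) [509.76130689 307.0399714   37.44889896] 41
```

The top view shows the stand with the green cell at (380,232) and the studs at about (348,212) and (404,204). The tray is at (479,228), the wide plate at (239,245) and the short plate at (155,226). The black look-alike at (296,266) stays put. The scene view agrees: the cell is on the foot of the deck at (348,282). Next I refine the studs, cell, tray and tool pose.

```bash
cat > c.py <<'E'
from h import *
z=np.load("top0.npz");im,d=z["im"],z["d"]
g=cv2.cvtColor(im,cv2.COLOR_RGB2GRAY)
def ray(cam,uv,zh):
    c=manip.calibration(cam);K=np.array(c["intrinsics"]);T=np.array(c["pose"])
    xy=(np.array(uv)-K[:2,2])/[K[0,0],K[1,1]];p=xy.copy()
    for _ in range(10):p=xy/(1+c["k1"]*(p**2).sum())
    w=T[:3,:3]@np.array([p[0],-p[1],-1]);return T[:3,3]+w*(zh-T[2,3])/w[2]
S=[]
for (u,v) in((348,212),(404,204)):
    w=255-g[v-6:v+7,u-6:u+7].astype(float);w=np.clip(w-np.percentile(w,70),0,None)
    yy,xx=np.mgrid[v-6:v+7,u-6:u+7];c=(np.sum(w*xx)/w.sum(),np.sum(w*yy)/w.sum())
    p=ray("top",c,60+5*.883);S.append(p-np.array([-.457,-.105,.883])*5);print("stud",np.round(c,1),np.round(S[-1],1))
dv=S[0]-S[1];print("dist",np.linalg.norm(dv[:2]),"row ang",np.degrees(np.arctan2(dv[1],dv[0])),"mid",(S[0]+S[1])/2)
P=world("top",d,np.ones_like(d,bool))
hsv=cv2.cvtColor(im,cv2.COLOR_RGB2HSV)
m=np.zeros(d.shape,bool);m[215:250,360:402]=True
m&=(hsv[...,1]>100)&(hsv[...,0]>25)&(hsv[...,0]<60)
Q=world("top",d,m);q=Q[Q[:,2]>35]
print("cell",cv2.minAreaRect(q[:,:2].astype(np.float32)),np.percentile(q[:,2],95),len(q))
# tray
s=(abs(P[:,0]-504)<70)&(abs(P[:,1]+468)<70)&(P[:,2]>13)&(P[:,2]<27)
print("tray",cv2.minAreaRect(P[s][:,:2].astype(np.float32)),s.sum())
s=(P[:,0]>380)&(P[:,0]<550)&(P[:,1]>45)&(P[:,1]<190)
mk=g.reshape(-1)>170
v,u=np.nonzero(d>0);mk=g[v,u]>170
W=P[s&mk];print("wide",cv2.minAreaRect(W[:,:2].astype(np.float32)),len(W))
st=manip.read_state();print({k:np.round(st[k],3).tolist() for k in("clock","eef_pos","eef_rot","finger_gap","wrist_force")})
E
python3 c.py
```

```text
stud [346.8 212.2] [ 536.  -144.6   60. ]
stud [404.4 202.4] [ 557.9 -277.7   60. ]
dist 134.91056519807978 row ang 99.33393557526286 mid [ 546.93670114 -211.12097093   60.        ]
cell ((490.10968017578125, -222.57339477539062), (24.34914779663086, 63.43960189819336), 12.614900588989258) 58.92866827631633 291
tray ((503.27105712890625, -466.92901611328125), (111.66973876953125, 109.03246307373047), 88.70553588867188) 358
wide ((463.75604248046875, 114.1728515625), (161.8611297607422, 81.79894256591797), 28.562849044799805) 2014
{'clock': 1.05, 'eef_pos': [141.268, -531.533, 404.643], 'eef_rot': [-3.142, -0.0, 0.26], 'finger_gap': 94.03, 'wrist_force': [-0.053, 0.162, -0.027]}
```

Run:
```python
from h import *
im=np.load("top0.npz")["im"][165:255,315:425]
cv2.imwrite("pics/stand.png",cv2.resize(im,None,fx=6,fy=6,interpolation=cv2.INTER_CUBIC)[:,:,::-1])
```

```text
(no output)
```

View pics/stand.png

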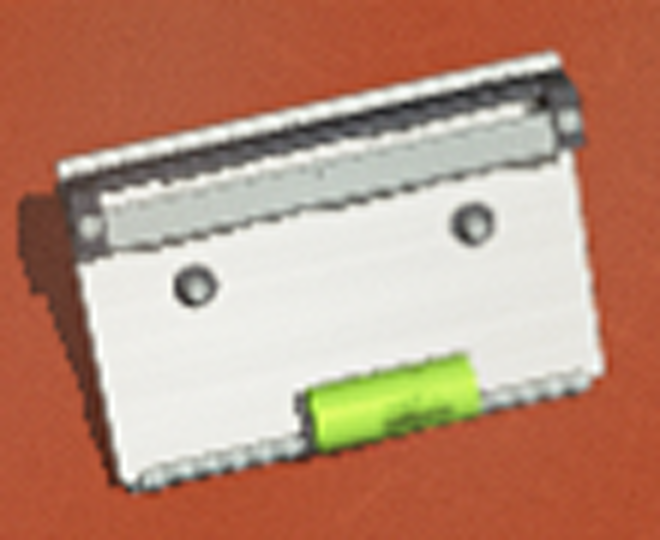

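```bash
python3 -m creep '{"slide":[[6,2.5,-1],[6,5,-2],[6,5,-2],[6,6,-1],[6,6,0],[4.9,6.4,0],[0,0,0]],"turn":[-0.03,0,0,0,0,0,0],"claw":[1,1,1,1,1,1,1]}' 15
```

```text
clock: 1.92
eef_pos: [419.3, -289.7, 356.9]
eef_rot: [-3.142, -0.0, 0.235]
wrist_force: [-0.0, 0.3, -0.9]
finger_gap: 93.8
finger_force: 0.0
```

The crop shows the stud tops at full-picture (347.2,212.1) and (393.5,201.9). The earlier centroid for the second stud had caught the wrong feature.

```bash
cat > d.py <<'E'
from h import *
def ray(cam,uv,zh):
    c=manip.calibration(cam);K=np.array(c["intrinsics"]);T=np.array(c["pose"])
    xy=(np.array(uv)-K[:2,2])/[K[0,0],K[1,1]];p=xy.copy()
    for _ in range(10):p=xy/(1+c["k1"]*(p**2).sum())
    w=T[:3,:3]@np.array([p[0],-p[1],-1]);return T[:3,3]+w*(zh-T[2,3])/w[2]
n=np.array([-.457,-.105,.883])
S=[ray("top",c,60+7*.883)-n*7 for c in((347.2,212.1),(393.5,201.9))]
dv=S[0]-S[1];print(S,np.linalg.norm(dv[:2]),np.degrees(np.arctan2(dv[1],dv[0])),(S[0]+S[1])/2)
E
python3 d.py
```

```text
[array([ 536.81873212, -145.15759536,   60.        ]), array([ 559.85559404, -252.12572457,   60.        ])] 109.4206455526749 102.15369911196255 [ 548.33716308 -198.64165997   60.        ]
```

```bash
python3 -m creep '{"slide":[[3,3,0],[3,3,0],[0.9,0.7,0],[0,0,0]],"turn":[-0.005,0,0,0],"claw":[1,1,1,1]}'
```

```text
clock: 2.42
eef_pos: [486.2, -226.1, 356.7]
eef_rot: [-3.142, 0.0, 0.225]
wrist_force: [-0.2, 0.2, 0.8]
finger_gap: 93.6
finger_force: 0.0
```

```bash
python3 -m creep '{"slide":[[0.3,0.4,-4],[0,0,-4],[0,0,-2.5],[0,0,-1.4],[0,0,0]],"turn":[0,0,0,0,0],"claw":[1,1,1,1,1]}'
python3 -m creep '{"slide":[[0,0,0],[0,0,0],[0,0,0],[0,0,0],[0,0,0],[0,0,0]],"turn":[0,0,0,0,0,0],"claw":[0.6,0.6,0.6,0.6,0.6,0.6]}' 15
```

```text
clock: 3.05
eef_pos: [489.0, -222.3, 237.6]
eef_rot: [-3.141, 0.001, 0.224]
wrist_force: [-0.2, 0.0, 0.4]
finger_gap: 93.8
finger_force: 0.0
clock: 3.8
eef_pos: [489.6, -221.6, 238.4]
eef_rot: [3.141, -0.001, 0.225]
wrist_force: [-1.6, -1.0, 6.4]
finger_gap: 67.6
finger_force: 15.0
```

```bash
python3 -m creep '{"slide":[[0,0,2],[0,0,4],[0,-4,3],[0.2,-5,0],[0.2,-5,0],[0.3,-5,0],[0.3,-4,0],[0,0,0]],"turn":[0,0,0.1,0.12,0.12,0.12,0.1,0],"claw":[0.6,0.6,0.6,0.6,0.6,0.6,0.6,0.6]}'
```

```text
clock: 4.8
eef_pos: [498.8, -453.6, 326.6]
eef_rot: [-3.14, 0.0, 0.783]
wrist_force: [-0.1, -0.3, -0.4]
finger_gap: 68.2
finger_force: 15.0
```

```bash
python3 -m creep '{"slide":[[0.4,-1.3,-4],[0,0,-3.5],[0,0,-2.2],[0,0,-1],[0,0,-0.5],[0,0,0]],"turn":[0,0,0,0,0,0],"claw":[0.6,0.6,0.6,0.6,0.6,0.6]}'
```

```text
clock: 5.55
eef_pos: [503.6, -464.6, 216.6]
eef_rot: [3.141, 0.0, 0.785]
wrist_force: [0.5, 0.9, -0.6]
finger_gap: 67.6
finger_force: 15.0
```

```bash
python3 -m creep '{"slide":[[0,-0.2,-0.3],[0,0,0],[0,0,0],[0,0,0],[0,0,1],[0,0,3],[0,0,4],[0,0,4]],"turn":[0,0,0,0,0,0,0,0],"claw":[0.6,0.6,0.82,0.82,0.82,0.82,1,1]}'
python3 - <<'E'
from h import *
im,d=manip.camera("top")
for r in manip.cut_out("cell_mid","top"):print(r["score"],r["position"],np.median(world("top",d,r["mask"]),0))
E
```

```text
clock: 6.55
eef_pos: [503.3, -466.4, 334.9]
eef_rot: [3.141, 0.0, 0.785]
wrist_force: [0.1, 0.2, 0.5]
finger_gap: 92.7
finger_force: 0.0
0.82 [295.2, 261.9] [414.98827079 -26.57410872  23.53174994]
```

```bash
python3 -m creep '{"slide":[[0,3,0],[-0.3,5,0],[-0.3,5.5,0],[-0.4,5.5,0],[-0.4,5.5,0],[-0.4,5.5,0],[-0.4,5.5,0],[-0.4,5.5,0]],"turn":[0.09,0.11,0.11,0.11,0.11,0.11,0.11,0.11],"claw":[1,1,1,1,1,1,1,1]}'
python3 -m creep '{"slide":[[-0.4,5.5,0],[-0.3,5,0],[-0.3,4,0],[-0.2,2,0],[0,0,0]],"turn":[0.11,0.11,0.11,0.095,0],"claw":[1,1,1,1,1]}'
cat > e.py <<'E'
from h import *
im,d=manip.camera("top");cv2.imwrite("pics/top1.png",im[200:260,440:520,::-1].repeat(6,0).repeat(6,1))
for r in manip.cut_out("cell_mid","top"):print(r["score"],r["position"],np.median(world("top",d,r["mask"]),0))
im,d=manip.camera("scene");cv2.imwrite("pics/scene1.png",im[:,:,::-1])
E
python3 e.py
```

```text
clock: 7.65
eef_pos: [476.9, -54.8, 333.1]
eef_rot: [3.141, 0.0, 1.648]
wrist_force: [0.1, -0.5, 0.2]
finger_gap: 93.9
finger_force: 0.0
clock: 8.28
eef_pos: [465.1, 109.3, 332.9]
eef_rot: [3.141, 0.0, 2.072]
wrist_force: [-0.3, 0.9, 0.0]
finger_gap: 94.0
finger_force: 0.0
0.78 [481.2, 223.1] [ 503.73747174 -462.32566077   26.83733703]
```

```bash
python3 -m creep '{"slide":[[-0.1,0.45,-4],[0,0,-4],[0,0,-2.5],[0,0,-1.4],[0,0,-0.3],[0,0,0]],"turn":[0,0,0,0,0,0],"claw":[1,1,1,1,1,1]}'
python3 -m creep '{"slide":[[0,0,0],[0,0,0],[0,0,0],[0,0,0],[0,0,0],[0,0,0],[0,0,0],[0,0,0]],"turn":[0,0,0,0,0,0,0,0],"claw":[0.1,0.1,0.1,0.1,0.1,0.1,0.1,0.1]}' 15
```

```text
clock: 9.18
eef_pos: [464.7, 112.8, 211.5]
eef_rot: [3.141, 0.0, 2.069]
wrist_force: [0.1, 0.1, 0.8]
finger_gap: 94.4
finger_force: 0.0
clock: 10.18
eef_pos: [464.4, 113.0, 210.8]
eef_rot: [-3.142, -0.0, 2.07]
wrist_force: [-0.5, -0.5, 0.3]
finger_gap: 17.7
finger_force: 0.0
```

```bash
python3 -m creep '{"slide":[[0,0,0],[0,0,0],[0,0,0],[0,0,1.5],[0,0,4],[0,0,4],[0,0,3.5],[0,0,0]],"turn":[0,0,0,0,0,0,0,0],"claw":[0.1,0.1,0.1,0.1,0.1,0.1,0.1,0.1]}' 15
```

```text
clock: 11.18
eef_pos: [464.5, 113.0, 343.5]
eef_rot: [3.137, 0.002, 2.07]
wrist_force: [-0.6, 0.5, -2.7]
finger_gap: 15.7
finger_force: 15.0
```

```bash
python3 -m creep '{"slide":[[0.3,-2,0],[0.4,-3,0],[0.4,-3,0],[0.4,-3,0],[0.4,-3,0],[0.4,-3,0],[0.4,-3,0],[0.4,-3,0]],"turn":[-0.1,-0.16,-0.16,-0.16,-0.16,-0.16,-0.16,-0.16],"claw":[0.1,0.1,0.1,0.1,0.1,0.1,0.1,0.1]}' 15
python3 -m creep '{"slide":[[0.4,-3,0],[0.4,-2.5,0],[0.4,-2,0],[0.3,-1,0],[0,0,0]],"turn":[-0.16,-0.16,-0.16,-0.1,0],"claw":[0.1,0.1,0.1,0.1,0.1]}'
```

```text
clock: 12.18
eef_pos: [495.2, -118.0, 339.4]
eef_rot: [-3.14, 0.001, 0.844]
wrist_force: [-0.0, 0.5, -2.6]
finger_gap: 16.0
finger_force: 15.0
clock: 12.8
eef_pos: [510.2, -202.4, 339.4]
eef_rot: [-3.14, 0.002, 0.27]
wrist_force: [-0.0, 0.4, -2.7]
finger_gap: 15.7
finger_force: 15.0
```

```bash
python3 -m creep '{"slide":[[0.3,-0.4,-1.5],[0,0,-2],[0,0,-1],[0,0,0],[0,0,0]],"turn":[-0.05,0,0,0,0],"claw":[0.1,0.1,0.1,0.1,0.1]}' 10
python3 - <<'E'
from h import *
for c,(y0,y1,x0,x1) in dict(top=(160,260,310,430),scene=(220,320,300,440)).items():
    im,d=manip.camera(c);np.savez(c+"2.npz",im=im,d=d)
    cv2.imwrite(f"pics/{c}2.png",cv2.resize(im[y0:y1,x0:x1],None,fx=5,fy=5,interpolation=cv2.INTER_CUBIC)[:,:,::-1])
t=cv2.imread("pics/top2.png");s=cv2.imread("pics/scene2.png");
cv2.imwrite("pics/both2.png",cv2.resize(np.vstack([cv2.copyMakeBorder(t,0,0,0,100,0),s]),None,fx=.6,fy=.6))
im,d=np.load("top2.npz")["im"],np.load("top2.npz")["d"]
P=world("top",d,np.ones_like(d,bool));v,u=np.nonzero(d>0)
k=(P[:,2]>78)&(P[:,2]<96)&(P[:,0]>440)&(P[:,0]<570)&(P[:,1]<-90)&(P[:,1]>-310)&(im[v,u].min(1)>130)
print(cv2.minAreaRect(P[k][:,:2].astype(np.float32)),np.median(P[k],0),k.sum())
E
```

```text
clock: 13.42
eef_pos: [513.5, -205.9, 296.4]
eef_rot: [3.141, -0.001, 0.221]
wrist_force: [0.0, 0.1, -2.9]
finger_gap: 16.1
finger_force: 10.0
((534.9126586914062, -190.72027587890625), (170.526611328125, 24.868789672851562), 62.53959655761719) [ 524.27684996 -200.27720113   88.06867129] 50
```

View pics/both2.png

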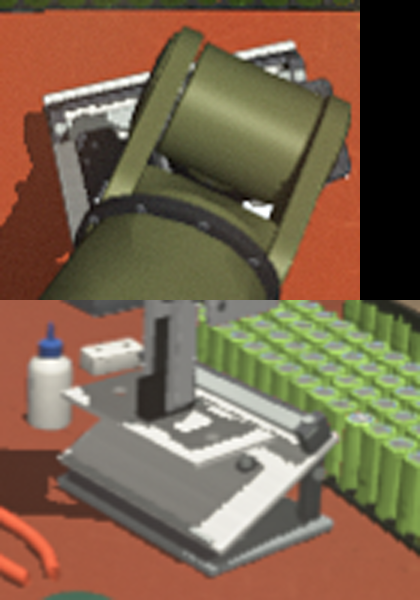

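The top view is blocked by the arm. The scene crop shows the plate level above the deck, its leading edge just short of the bar, with the right stud visible below it at about (247,463) in the crop. I'll descend slowly to contact.

```bash
python3 -m creep '{"slide":[[0,-0.08,-0.6],[0,0,-0.5],[0,0,-0.3],[0,0,0]],"turn":[0,0,0,0],"claw":[0.1,0.1,0.1,0.1]}' 8
python3 -m creep '{"slide":[[0,0,-0.3],[0,0,-0.3],[0,0,0]],"turn":[0,0,0],"claw":[0.1,0.1,0.1]}'
```

```text
clock: 14.02
eef_pos: [513.4, -206.8, 281.5]
eef_rot: [-3.141, 0.0, 0.22]
wrist_force: [0.1, 1.0, -3.3]
finger_gap: 15.9
finger_force: 8.0
clock: 14.4
eef_pos: [513.3, -207.0, 275.8]
eef_rot: [3.142, 0.0, 0.22]
wrist_force: [-2.3, -1.4, 0.3]
finger_gap: 16.0
finger_force: 8.0
```

```bash
python3 -m creep '{"slide":[[0,0,-0.3],[0,0,-0.2],[0,0,0]],"turn":[0,0,0],"claw":[0.1,0.1,0.1]}' 6
python3 -m creep '{"slide":[[0,0,-0.3],[0,0,-0.1],[0,0,0]],"turn":[0,0,0],"claw":[0.1,0.1,0.1]}'
python3 - <<'E'
from h import *
im,d=manip.camera("scene")
cv2.imwrite("pics/s3.png",cv2.resize(im[220:320,300:440],None,fx=5,fy=5,interpolation=cv2.INTER_CUBIC)[:,:,::-1])
E
```

```text
clock: 14.78
eef_pos: [513.4, -206.8, 270.5]
eef_rot: [-3.141, 0.0, 0.22]
wrist_force: [-1.6, -0.8, -1.1]
finger_gap: 16.1
finger_force: 6.0
clock: 15.15
eef_pos: [513.4, -206.8, 266.6]
eef_rot: [-3.141, 0.0, 0.22]
wrist_force: [-1.9, -0.3, -1.6]
finger_gap: 15.7
finger_force: 6.0
```

View pics/s3.png

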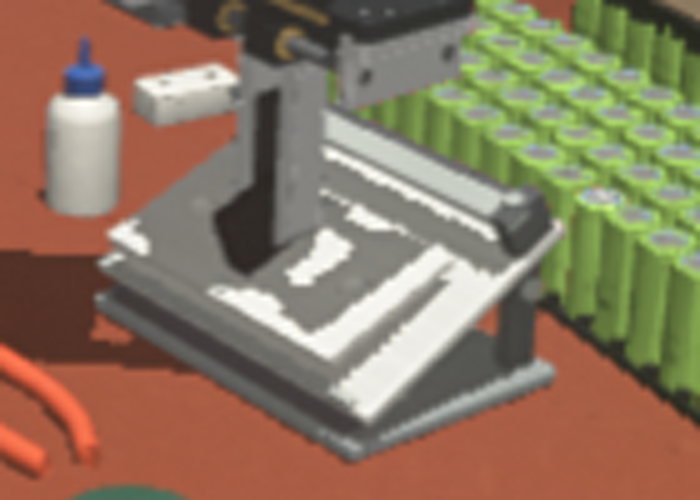

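The plate is tilted parallel to the deck and rests on the studs, with its upper edge just short of the bar. Now I slide it up the slope.

```bash
python3 -m creep '{"slide":[[0.17,0.04,0.09],[0.17,0.04,0.09],[0.17,0.04,0.09],[0,0,0]],"turn":[0,0,0,0],"claw":[0.1,0.1,0.1,0.1]}'
python3 -m creep '{"slide":[[0.17,0.04,0.09],[0.17,0.04,0.09],[0,0,0]],"turn":[0,0,0],"claw":[0.1,0.1,0.1]}'
```

```text
clock: 15.7
eef_pos: [518.7, -205.6, 269.6]
eef_rot: [3.142, -0.0, 0.22]
wrist_force: [-0.4, 0.1, -2.7]
finger_gap: 15.8
finger_force: 6.0
clock: 16.08
eef_pos: [522.0, -204.8, 271.4]
eef_rot: [3.142, -0.0, 0.22]
wrist_force: [0.1, -0.6, -3.4]
finger_gap: 16.0
finger_force: 6.0
```

```bash
python3 -m creep '{"slide":[[0.17,0.04,0.06],[0.17,0.04,0.06],[0,0,0]],"turn":[0,0,0],"claw":[0.1,0.1,0.1]}'
python3 -m creep '{"slide":[[0.17,0.04,0.05],[0.08,0.02,-0.02],[0,0,0]],"turn":[0,0,0],"claw":[0.1,0.1,0.1]}'
```

```text
clock: 16.45
eef_pos: [525.4, -204.0, 272.5]
eef_rot: [3.142, -0.0, 0.22]
wrist_force: [-0.0, -0.1, -2.9]
finger_gap: 16.0
finger_force: 6.0
clock: 16.82
eef_pos: [527.8, -203.4, 272.8]
eef_rot: [-3.142, 0.0, 0.22]
wrist_force: [-0.8, 0.4, -2.7]
finger_gap: 16.2
finger_force: 6.0
```

```bash
python3 -m creep '{"slide":[[0.13,0.03,-0.04],[0.09,0.02,-0.14],[0,0,0]],"turn":[0,0,0],"claw":[0.1,0.1,0.1]}'
python3 -m creep '{"slide":[[0.09,0.02,-0.16],[0.05,0.01,-0.1],[0,0,0]],"turn":[0,0,0],"claw":[0.1,0.1,0.1]}'
```

```text
clock: 17.2
eef_pos: [530.0, -203.0, 271.5]
eef_rot: [3.142, 0.0, 0.22]
wrist_force: [-4.2, 0.3, 4.3]
finger_gap: 16.0
finger_force: 6.0
clock: 17.58
eef_pos: [531.0, -202.8, 269.8]
eef_rot: [-3.142, 0.002, 0.22]
wrist_force: [-15.2, 2.2, 18.9]
finger_gap: 16.1
finger_force: 17.1
```

```bash
python3 -m creep '{"slide":[[-0.06,-0.01,0.15],[0,0,0]],"turn":[0,0],"claw":[0.1,0.1]}'
python3 - <<'E'
from h import *
im,d=manip.camera("scene");np.savez("s4.npz",im=im,d=d)
cv2.imwrite("pics/s4.png",cv2.resize(im[225:310,310:420],None,fx=7,fy=7,interpolation=cv2.INTER_CUBIC)[:,:,::-1])
E
```

```text
clock: 17.82
eef_pos: [530.6, -202.9, 270.3]
eef_rot: [3.142, 0.001, 0.22]
wrist_force: [-7.5, 0.7, 5.3]
finger_gap: 15.9
finger_force: 11.4
```

View pics/s4.png

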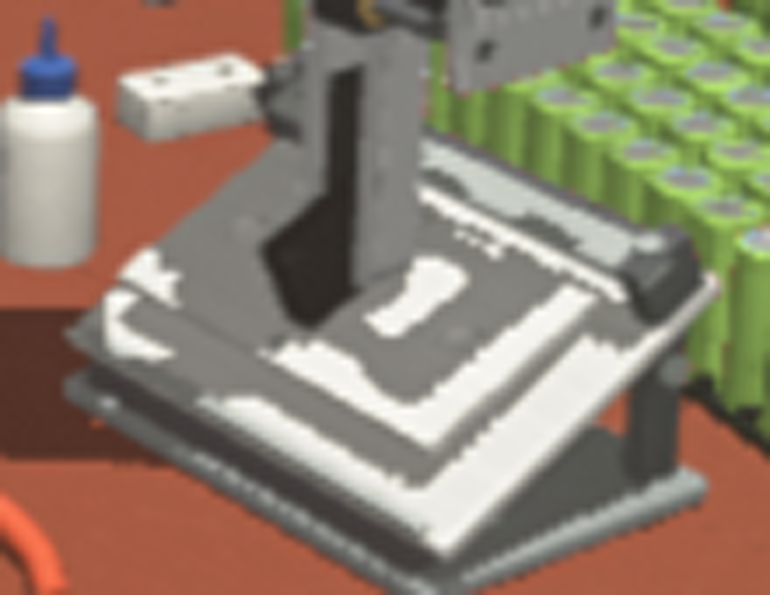

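```bash
cat > f.py <<'E'
from h import *
import sys
z=np.load(sys.argv[1]);im,d=z["im"],z["d"]
P=world("scene",d,np.ones_like(d,bool))
yw=np.radians(12.6);s=np.radians(28)
ex=np.array([np.cos(yw)*np.cos(s),np.sin(yw)*np.cos(s),np.sin(s)]);ey=np.array([-np.sin(yw),np.cos(yw),0]);ez=np.cross(ex,ey)
R=np.stack([ex,ey,ez]);L=(P-[548.2,-199,60])@R.T
def z_(x0,x1,y0,y1):
    k=(L[:,0]>x0)&(L[:,0]<x1)&(L[:,1]>y0)&(L[:,1]<y1)&(abs(L[:,2])<25);return np.round([np.median(L[k,2]),k.sum()],1) if k.any() else None
print("deck right",z_(-60,20,-96,-86),"foot",z_(-64,-48,-90,80))
for y0,y1 in((-76,-64),(-48,-25),(30,48),(64,76)):
    print(y0,[z_(a,a+12,y0,y1) for a in(-34,-20,-6,8)])
# plate edges: histogram of high points
k=(abs(L[:,1])<100)&(L[:,0]>-75)&(L[:,0]<28)
for x in(-25,0,15):
    q=L[k&(abs(L[:,0]-x)<8)];print(x,[(int(y),round(float(np.median(q[abs(q[:,1]-y)<1.6,2])),1)) for y in range(-98,-66,3) if (abs(q[:,1]-y)<1.6).any()])
for y in(-65,-40,45):
    q=L[k&(abs(L[:,1]-y)<10)];print("y",y,[(int(x),round(float(np.median(q[abs(q[:,0]-x)<1.6,2])),1)) for x in range(-66,-24,3) if (abs(q[:,0]-x)<1.6).any()])
E
python3 f.py s4.npz
python3 - <<'E'
from h import *
s=manip.read_state();print(s["eef_pos"],s["moment"],s["wrist_force"],s["joints"])
E
```

```text
deck right [ -0.2 106. ] foot [  1.1 497. ]
-76 [array([13.7, 28. ]), array([14.6, 32. ]), array([13.5, 30. ]), array([12., 25.])]
-48 [array([15.4, 39. ]), array([14.2, 40. ]), array([14., 37.]), array([13., 33.])]
30 [array([15.2, 23. ]), array([16.7,  8. ]), array([14.5,  2. ]), None]
64 [array([15.1, 14. ]), array([13.3, 20. ]), array([14.6, 13. ]), array([14.3, 13. ])]
-25 [(-98, -8.2), (-95, -43.3), (-92, -41.1), (-89, -2.7), (-86, -20.0), (-83, -1.7), (-80, -2.2), (-77, 6.3), (-74, 0.8), (-71, -1.2), (-68, -0.6)]
0 [(-98, -4.0), (-95, -61.3), (-92, -1.8), (-89, -26.4), (-86, -0.9), (-83, -54.4), (-80, 10.1), (-77, -2.5), (-74, 11.4), (-71, -1.3), (-68, -53.2)]
15 [(-98, -6.3), (-95, -66.0), (-92, -57.2), (-89, -48.9), (-86, -44.9), (-83, 0.4), (-80, 118.2), (-77, 114.7), (-74, 15.5), (-71, 70.2), (-68, 10.5)]
y -65 [(-66, -0.3), (-63, 0.6), (-60, 1.2), (-57, -0.4), (-54, 10.7), (-51, 1.0), (-48, 15.2), (-45, 15.9), (-42, 14.9), (-39, 14.0), (-36, 13.0), (-33, 14.6), (-30, 13.0), (-27, 14.4)]
y -40 [(-66, -0.2), (-63, -0.4), (-60, -0.8), (-57, 0.9), (-54, 13.2), (-51, 1.9), (-48, 15.7), (-45, 16.0), (-42, 16.1), (-39, 14.9), (-36, 15.1), (-33, 15.7), (-30, 14.4), (-27, 15.4)]
y 45 [(-66, -0.6), (-63, -1.1), (-60, 0.1), (-57, -0.3), (-54, 11.9), (-51, 10.8), (-48, 16.0), (-45, 16.0), (-42, 16.8), (-39, 16.1), (-36, 16.5), (-33, 15.6), (-30, 15.4), (-27, 14.8)]
[ 530.61183888 -202.8457199   270.32397119] [-0.01004447  1.42788398 -0.0839558 ] [-8.07123101  0.33057727  6.1460871 ] [-4.29559074e-01  4.82985429e-01  1.60041248e+00 -5.32768181e-04
  1.05887789e+00  9.21771578e-01]
```

Depth shows the plate still on the stud tops, its top about 14.5 mm above the deck. Its lower edge is at x≈-50, so its centre is about 10 mm short: it slipped in the light grip. I'll grip harder, ease the pressure and slide further.

```bash
python3 -m creep '{"slide":[[0,0,0],[-0.05,-0.01,0.1],[-0.03,0,0.06],[0,0,0]],"turn":[0,0,0,0],"claw":[0.1,0.1,0.1,0.1]}' 15
python3 -m creep '{"slide":[[0.17,0.04,0.09],[0.17,0.04,0.09],[0,0,0]],"turn":[0,0,0],"claw":[0.1,0.1,0.1]}'
cat > g.py <<'E'
from h import *
import sys,subprocess
im,d=manip.camera("scene");np.savez("s5.npz",im=im,d=d)
E
python3 g.py; python3 f.py s5.npz | grep -v '^[0-9]'
```

```text
clock: 18.38
eef_pos: [530.1, -202.8, 271.4]
eef_rot: [-3.142, -0.0, 0.22]
wrist_force: [0.1, 0.3, -3.1]
finger_gap: 15.6
finger_force: 20.2
clock: 18.75
eef_pos: [533.6, -202.0, 273.4]
eef_rot: [3.141, -0.0, 0.22]
wrist_force: [-0.2, 0.1, -3.1]
finger_gap: 16.0
finger_force: 20.2
deck right [ -0.3 116. ] foot [4.00e-01 4.09e+02]
-76 [array([14.4, 36. ]), array([13.6, 31. ]), array([13.3, 34. ]), array([14.2, 22. ])]
-48 [array([16.8, 37. ]), array([16., 36.]), array([14.8, 41. ]), array([14.9, 30. ])]
-25 [(-98, -42.2), (-95, -47.4), (-92, -39.5), (-89, -2.5), (-86, -22.6), (-83, -1.2), (-80, 1.8), (-77, 10.9), (-74, -0.4), (-71, -1.0), (-68, 7.9)]
y -65 [(-66, 0.8), (-63, 0.4), (-60, -0.2), (-57, 0.0), (-54, -1.3), (-51, 1.7), (-48, 3.1), (-45, 16.0), (-42, 16.2), (-39, 15.4), (-36, 16.0), (-33, 15.4), (-30, 15.5), (-27, 15.0)]
y -40 [(-66, 0.1), (-63, 0.7), (-60, -0.4), (-57, -0.1), (-54, 1.2), (-51, 2.4), (-48, 11.9), (-45, 15.1), (-42, 18.7), (-39, 18.5), (-36, 17.3), (-33, 16.3), (-30, 17.4), (-27, 16.0)]
y 45 [(-66, 0.4), (-63, -0.7), (-60, -0.4), (-57, -0.9), (-54, 0.2), (-51, 5.8), (-48, 9.8), (-45, 14.2), (-42, 17.9), (-39, 17.2), (-36, 18.1), (-33, 16.7), (-30, 15.9), (-27, 16.0)]
```

```bash
python3 -m creep '{"slide":[[0.17,0.04,0.05],[0.17,0.04,0.05],[0,0,0]],"turn":[0,0,0],"claw":[0.1,0.1,0.1]}' 12
python3 -m creep '{"slide":[[0.12,0.03,0.02],[0.1,0.02,0],[0,0,0]],"turn":[0,0,0],"claw":[0.1,0.1,0.1]}'
python3 g.py; python3 f.py s5.npz | grep -v '^[0-9]'
```

```text
clock: 19.18
eef_pos: [536.9, -201.2, 274.4]
eef_rot: [3.142, -0.0, 0.22]
wrist_force: [0.1, -0.4, -2.9]
finger_gap: 15.9
finger_force: 17.2
clock: 19.55
eef_pos: [539.0, -200.7, 274.5]
eef_rot: [3.142, 0.0, 0.22]
wrist_force: [-0.6, 0.2, -1.0]
finger_gap: 15.7
finger_force: 17.2
deck right [-1.00e-01  1.16e+02] foot [1.00e-01 3.51e+02]
-76 [array([ 7.7, 28. ]), array([11.8, 36. ]), array([13.1, 28. ]), array([11.1, 26. ])]
-48 [array([15.1, 37. ]), array([15.1, 32. ]), array([12.8, 42. ]), array([13.4, 35. ])]
-25 [(-98, -5.3), (-95, -45.7), (-92, -2.7), (-89, -3.9), (-86, -22.8), (-83, -0.1), (-80, -0.1), (-77, 10.5), (-74, -0.8), (-71, 12.0), (-68, -22.9)]
y -65 [(-66, 0.1), (-63, -0.9), (-60, 0.5), (-57, -0.5), (-54, 0.3), (-51, 0.0), (-48, 0.1), (-45, 9.5), (-42, 12.5), (-39, 10.2), (-36, 14.4), (-33, 14.6), (-30, 13.8), (-27, 13.6)]
y -40 [(-66, 0.2), (-63, 0.1), (-60, 0.4), (-57, 0.2), (-54, -0.1), (-51, -0.9), (-48, 0.0), (-45, 13.5), (-42, 3.7), (-39, 15.5), (-36, 17.1), (-33, 13.5), (-30, 15.3), (-27, 14.5)]
y 45 [(-66, -0.8), (-63, 0.0), (-60, 0.2), (-57, -0.0), (-54, 0.5), (-51, 0.2), (-48, 0.1), (-45, 12.2), (-42, 15.9), (-39, 15.1), (-36, 15.6), (-33, 16.3), (-30, 14.8), (-27, 14.8)]
```

```bash
python3 -m creep '{"slide":[[0.13,0.03,0],[0.13,0.03,-0.02],[0,0,0]],"turn":[0,0,0],"claw":[0.1,0.1,0.1]}' 12
python3 -m creep '{"slide":[[0.12,0.03,-0.06],[0.07,0.02,-0.1],[0,0,0]],"turn":[0,0,0],"claw":[0.1,0.1,0.1]}'
python3 g.py; python3 f.py s5.npz | grep -v '^[0-9]'
```

```text
clock: 19.98
eef_pos: [541.7, -200.1, 274.3]
eef_rot: [-3.142, -0.0, 0.22]
wrist_force: [-0.1, -0.2, -2.0]
finger_gap: 16.2
finger_force: 17.2
clock: 20.35
eef_pos: [543.6, -199.9, 272.8]
eef_rot: [3.141, -0.001, 0.22]
wrist_force: [1.5, -4.0, -2.8]
finger_gap: 16.0
finger_force: 17.2
deck right [  0.2 111. ] foot [-1.0e-01  3.4e+02]
-76 [array([10.9, 25. ]), array([10.6, 23. ]), array([ 8.6, 23. ]), array([ 9.9, 25. ])]
-48 [array([11.7, 32. ]), array([11.1, 32. ]), array([10.2, 38. ]), array([ 9., 36.])]
-25 [(-98, -42.3), (-95, -44.6), (-92, -2.0), (-89, -21.4), (-86, -0.7), (-83, -2.2), (-80, -1.5), (-77, 3.1), (-74, 3.2), (-71, -4.9), (-68, 11.8)]
y -65 [(-66, -0.2), (-63, 0.3), (-60, -1.1), (-57, 0.5), (-54, 0.2), (-51, -0.7), (-48, -1.6), (-45, -0.1), (-42, 2.5), (-39, 8.4), (-36, 10.9), (-33, 9.7), (-30, 11.3), (-27, 10.4)]
y -40 [(-66, -0.0), (-63, 0.2), (-60, 0.9), (-57, 0.6), (-54, 0.1), (-51, -0.4), (-48, 0.0), (-45, 0.5), (-42, 3.7), (-39, 10.4), (-36, 12.0), (-33, 11.6), (-30, 12.1), (-27, 11.7)]
y 45 [(-66, 0.2), (-63, 0.5), (-60, -1.6), (-57, 0.4), (-54, -0.5), (-51, -0.4), (-48, -0.6), (-45, -0.5), (-42, 0.8), (-39, 9.8), (-36, 11.9), (-33, 12.2), (-30, 14.4), (-27, 12.0)]
```

It's dropping over the studs: plate top at about 10 mm, edge at x≈-40. A small sideways reaction points to -y, so I ease that way and lower further.

```bash
python3 -m creep '{"slide":[[0.02,-0.06,-0.08],[0.06,0.0,-0.12],[0,0,0]],"turn":[0,0,0],"claw":[0.1,0.1,0.1]}' 8
python3 -m creep '{"slide":[[0.06,0.01,-0.12],[0,0,0]],"turn":[0,0],"claw":[0.1,0.1]}'
python3 g.py; python3 f.py s5.npz | grep -v '^[0-9]'
```

```text
clock: 20.78
eef_pos: [544.4, -200.2, 270.6]
eef_rot: [3.142, -0.0, 0.22]
wrist_force: [1.1, -3.5, -2.0]
finger_gap: 16.0
finger_force: 13.1
clock: 21.02
eef_pos: [544.9, -200.2, 269.5]
eef_rot: [-3.142, 0.0, 0.22]
wrist_force: [0.5, -3.0, -0.2]
finger_gap: 16.1
finger_force: 12.7
deck right [  0.2 106. ] foot [  0. 339.]
-76 [array([ 7.3, 19. ]), array([ 7.4, 20. ]), array([ 6.3, 19. ]), array([ 6.4, 18. ])]
-48 [array([ 8.5, 32. ]), array([ 7.8, 34. ]), array([ 6.7, 37. ]), array([ 6.7, 34. ])]
-25 [(-98, -5.3), (-95, -45.3), (-92, -41.8), (-89, -2.3), (-86, -3.1), (-83, -0.9), (-80, 1.2), (-77, 7.2), (-74, -39.2), (-71, 6.8), (-68, 7.0)]
y -65 [(-66, 0.2), (-63, 1.1), (-60, -0.1), (-57, -0.1), (-54, -0.6), (-51, 0.9), (-48, -0.9), (-45, 1.6), (-42, 4.0), (-39, 8.5), (-36, 7.7), (-33, 7.0), (-30, 8.1), (-27, 5.7)]
y -40 [(-66, -1.4), (-63, -1.1), (-60, -0.4), (-57, -0.4), (-54, 0.6), (-51, 0.5), (-48, 0.1), (-45, -0.1), (-42, 5.4), (-39, 7.7), (-36, 7.1), (-33, 8.3), (-30, 7.7), (-27, 8.8)]
y 45 [(-66, -0.3), (-63, -0.2), (-60, 0.3), (-57, 0.6), (-54, 0.2), (-51, -0.5), (-48, -0.4), (-45, -1.5), (-42, 2.1), (-39, 8.6), (-36, 9.5), (-33, 8.4), (-30, 7.5), (-27, 8.0)]
```

Top is now at about 7 mm; 5 mm is seated. One more step down, then release with a narrow opening.

```bash
python3 -m creep '{"slide":[[0.06,-0.02,-0.12],[0.03,0,-0.06],[0,0,0]],"turn":[0,0,0],"claw":[0.1,0.1,0.1]}' 5
python3 -m creep '{"slide":[[0,0,0],[0,0,0],[0,0,0]],"turn":[0,0,0],"claw":[0.3,0.3,0.3]}'
python3 g.py; python3 f.py s5.npz | grep -v '^[0-9]'
```

```text
clock: 21.45
eef_pos: [545.6, -200.2, 268.3]
eef_rot: [-3.141, 0.001, 0.22]
wrist_force: [-7.8, 0.4, 11.5]
finger_gap: 16.0
finger_force: 9.5
clock: 21.82
eef_pos: [545.8, -200.3, 268.4]
eef_rot: [3.142, -0.0, 0.22]
wrist_force: [-5.0, -1.1, 9.3]
finger_gap: 27.9
finger_force: 5.1
deck right [  0. 111.] foot [-1.00e-01  3.36e+02]
-76 [array([ 4.5, 18. ]), array([ 5.3, 20. ]), array([ 4.3, 17. ]), array([ 4., 19.])]
-48 [array([ 5.3, 37. ]), array([ 5.4, 31. ]), array([ 5.6, 36. ]), array([ 4.9, 36. ])]
-25 [(-98, -46.6), (-95, -45.5), (-92, -2.2), (-89, -1.8), (-86, -37.0), (-83, -1.5), (-80, -0.8), (-77, 0.9), (-74, -40.6), (-71, 2.5), (-68, 4.0)]
y -65 [(-66, 0.3), (-63, 0.1), (-60, 0.5), (-57, -0.9), (-54, -0.6), (-51, 0.3), (-48, 0.5), (-45, 0.6), (-42, 2.2), (-39, 6.3), (-36, 5.1), (-33, 3.9), (-30, 3.6), (-27, 4.1)]
y -40 [(-66, 1.4), (-63, -0.1), (-60, 0.7), (-57, -0.3), (-54, -0.2), (-51, 0.0), (-48, -1.0), (-45, 1.2), (-42, 3.7), (-39, 5.6), (-36, 6.7), (-33, 5.2), (-30, 5.0), (-27, 4.6)]
y 45 [(-66, 0.1), (-63, 0.7), (-60, -0.5), (-57, 0.6), (-54, -0.8), (-51, 0.1), (-48, 1.1), (-45, 0.3), (-42, 2.6), (-39, 4.8), (-36, 6.7), (-33, 3.4), (-30, 4.4), (-27, 4.8)]
```

```bash
python3 -m creep '{"slide":[[0,0,0.3],[0,0,1],[0,0,3],[0,0,5],[-2,0,4],[-5,0,3],[-6,0,0],[-5,0,0]],"turn":[0,0,0,0,0,0,0,0],"claw":[0.38,0.38,0.38,0.38,0.38,0.38,0.38,0.38]}'
python3 -m creep '{"slide":[[0,6,2],[0,6,0],[0,6,0],[0,5,0],[0,0,0]],"turn":[0,0,0,0,0],"claw":[0.38,0.38,0.38,0.38,0.38]}'
python3 - <<'E'
from h import *
im,d=manip.camera("top")
for r in manip.cut_out("cell_mid","top"):print(r["score"],r["position"],np.median(world("top",d,r["mask"]),0))
cv2.imwrite("pics/end.png",cv2.resize(im[160:260,310:510],None,fx=4,fy=4,interpolation=cv2.INTER_CUBIC)[:,:,::-1])
E
python3 g.py; python3 f.py s5.npz|head -6
```

```text
clock: 22.88
eef_pos: [363.8, -199.8, 431.4]
eef_rot: [3.141, -0.001, 0.22]
wrist_force: [0.2, -0.2, 0.4]
finger_gap: 35.4
finger_force: 0.0
clock: 23.5
eef_pos: [365.3, 31.4, 451.1]
eef_rot: [-3.141, -0.001, 0.225]
wrist_force: [-0.1, 0.1, -0.0]
finger_gap: 35.5
finger_force: 0.0
0.64 [479.4, 227.3] [ 504.00283577 -462.11983309   27.25669134]
deck right [ -0.3 112. ] foot [-2.00e-01  3.41e+02]
-76 [array([ 5.4, 21. ]), array([ 5.3, 19. ]), array([ 5.3, 19. ]), array([ 4.8, 20. ])]
-48 [array([ 4.7, 35. ]), array([ 5.1, 35. ]), array([ 4.9, 41. ]), array([ 5.3, 32. ])]
30 [array([ 4., 23.]), array([ 4.8, 22. ]), array([6.1, 6. ]), array([4.7, 6. ])]
64 [array([ 4.7, 15. ]), array([ 3.9, 16. ]), array([ 5.7, 15. ]), array([ 4.3, 14. ])]
-25 [(-98, -41.9), (-95, -46.8), (-92, -1.5), (-89, -22.9), (-86, -1.2), (-83, -1.9), (-80, 0.2), (-77, 1.8), (-74, -41.4), (-71, -40.2), (-68, 4.0)]
```

View pics/end.png

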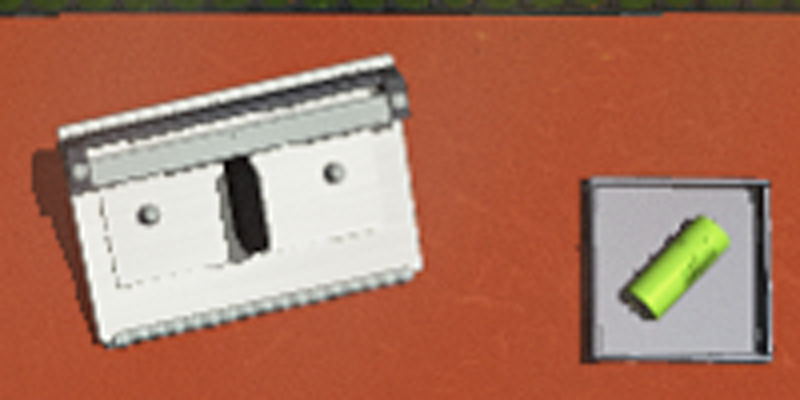

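The picture shows the plate flat on the deck with both studs through its holes, at (148,214) and (334,173) in the crop. The cell lies in the tray at (680,268). The gripper is clear, so I'm handing in.

```bash
python3 -c "
from cell import manip;print(manip.sign_off())"
```

```text
the job is handed in; nothing more can be done
None
```

The job is handed in: the cell lies in the tray and the wide plate sits flat on the deck with both studs through its holes, released and the gripper clear, at about 24 of the 61 s; the sign-off gave no verdict.

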